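Bolt down and load the scanning holder

TASK

Make the scanning holder ready: tighten its four wing knobs clockwise in two crisscross passes (one knob, then the one diagonally opposite, then the other two), first all of them about half-way, some 40 degrees, and then, in crisscross order again, all of them up to their stops. Only then stand every turned piece from the grey mat upright on the holder's dark pad, and last of all slide the rail carriage until the middle of its fin is level with the brass pointer. Leave the mug, the sticker roll and the mouse alone.

Things in the scene. Friction and masses are not known exactly. Their poses are not given: they have to be found in the camera images.
- holder: Aluminium holder plate, 220 mm along its x, 260 mm along its y, 12 mm thick, fixed to the bench. Origin: centre of its underside. In the middle of its top is a flush dark rubber pad, 80 mm along the holder's x by 190 mm along its y, on which the pieces are to stand (standing surface 12 mm above the origin). A wing knob stands in each corner, 85 mm from the centre along x and y, and 61 mm tall including the plate.
- knob0_grip (a point): Grip point of the wing knob in the holder's (-x,-y) corner: on its upright turning axis, 32 mm above the plate's top. The wing is an upright grey bar 50 mm long and 12 mm thick, from 9 to 49 mm above the plate's top, pinched from above across its 12 mm; this point's x axis runs along the bar and turns with it. Going round the plate: knob0, knob1, knob2, knob3; knob0 and knob2 are diagonally opposite, and so are knob1 and knob3.
- knob0 (a joint): Turn of this knob in rad, clockwise seen from above: 0 slack, with the bar along the holder's x axis (it starts between 0 and 0.15); 0.7 half-way; 1.4 (80 degrees) is its hard stop, fully tight. Stiff (about 0.08 N m); stays where it is left.
- knob1_grip (a point): Grip point of the wing knob in the holder's (-x,+y) corner: on its upright turning axis, 32 mm above the plate's top. The wing is an upright grey bar 50 mm long and 12 mm thick, from 9 to 49 mm above the plate's top, pinched from above across its 12 mm; this point's x axis runs along the bar and turns with it. Going round the plate: knob0, knob1, knob2, knob3; knob0 and knob2 are diagonally opposite, and so are knob1 and knob3.
- knob1 (a joint): Turn of this knob in rad, clockwise seen from above: 0 slack, with the bar along the holder's x axis (it starts between 0 and 0.15); 0.7 half-way; 1.4 (80 degrees) is its hard stop, fully tight. Stiff (about 0.08 N m); stays where it is left.
- knob2_grip (a point): Grip point of the wing knob in the holder's (+x,+y) corner: on its upright turning axis, 32 mm above the plate's top. The wing is an upright grey bar 50 mm long and 12 mm thick, from 9 to 49 mm above the plate's top, pinched from above across its 12 mm; this point's x axis runs along the bar and turns with it. Going round the plate: knob0, knob1, knob2, knob3; knob0 and knob2 are diagonally opposite, and so are knob1 and knob3.
- knob2 (a joint): Turn of this knob in rad, clockwise seen from above: 0 slack, with the bar along the holder's x axis (it starts between 0 and 0.15); 0.7 half-way; 1.4 (80 degrees) is its hard stop, fully tight. Stiff (about 0.08 N m); stays where it is left.
- knob3_grip (a point): Grip point of the wing knob in the holder's (+x,-y) corner: on its upright turning axis, 32 mm above the plate's top. The wing is an upright grey bar 50 mm long and 12 mm thick, from 9 to 49 mm above the plate's top, pinched from above across its 12 mm; this point's x axis runs along the bar and turns with it. Going round the plate: knob0, knob1, knob2, knob3; knob0 and knob2 are diagonally opposite, and so are knob1 and knob3.
- knob3 (a joint): Turn of this knob in rad, clockwise seen from above: 0 slack, with the bar along the holder's x axis (it starts between 0 and 0.15); 0.7 half-way; 1.4 (80 degrees) is its hard stop, fully tight. Stiff (about 0.08 N m); stays where it is left.
- piece0_mid (a point): Centre, half-way up, of a plain turned steel piece 40 mm tall: a plain cylinder 38 mm in diameter, like a cup-shaped bush with its bore upward, heavy at the base. z runs up its axis. 0.1 to 0.2 kg. It starts upright on the grey mat (flat on the bench); two to four such pieces are there, all alike. 20 mm from its underside to this point.
- piece1_mid (a point): Centre, half-way up, of a plain turned steel piece 40 mm tall: a plain cylinder 38 mm in diameter, like a cup-shaped bush with its bore upward, heavy at the base. z runs up its axis. 0.1 to 0.2 kg. It starts upright on the grey mat (flat on the bench); two to four such pieces are there, all alike. 20 mm from its underside to this point.
- piece2_mid (a point): Centre, half-way up, of a plain turned steel piece 40 mm tall: a plain cylinder 38 mm in diameter, like a cup-shaped bush with its bore upward, heavy at the base. z runs up its axis. 0.1 to 0.2 kg. It starts upright on the grey mat (flat on the bench); two to four such pieces are there, all alike. 20 mm from its underside to this point.
- piece3_mid (a point): Centre, half-way up, of a plain turned steel piece 40 mm tall: a plain cylinder 38 mm in diameter, like a cup-shaped bush with its bore upward, heavy at the base. z runs up its axis. 0.1 to 0.2 kg. It starts upright on the grey mat (flat on the bench); two to four such pieces are there, all alike. 20 mm from its underside to this point.
- carriage_grip (a point): Centre of the grip fin on the rail carriage, 52 mm above the bench; the fin is 26 mm along the rail, 14 mm thick across it (pinch here) and reaches from 22 mm below to 18 mm above this point; under it is a saddle 40 mm wide across the rail, its top 22 mm below this point. A small white ball rides on the saddle 29 mm towards -x of the fin, top at 55 mm above the bench. x axis along the rail.
- carriage (a joint): Position of the carriage along its rail in m, growing towards the rail's +x; travel 0 to 0.13, starts at 0 to 0.03. Moves with about 2 N of friction and stays where it is left.
- pointer: Small brass pointer fixed beside the rail, 28 mm tall, on the rail's +y side, its thin tongue pointing at the rail. Origin: on the bench, in the plane of the tongue. Its x axis is along the rail: the carriage is right when the middle of its fin is level with the tongue along that axis (same x in this frame). The fin must always travel towards the rail's +x to get there, by 40 mm or more.
- mug: Bystander: blue mug, 90 mm tall, 80 mm wide, origin under its centre.
- dot_roll: Bystander: paper roll of stickers, 90 mm diameter, 25 mm high, origin under its centre.
- mouse: Bystander: black computer mouse, 105 x 62 x 32 mm, origin under its centre.

How it is judged:
By the outcome, as a careful person would: the job done as asked, in the order asked, and still so for the second after the job is handed in, with the robot touching nothing.
Of piece0, piece1, piece2, piece3 only 2 to 4 are there at a start; the rules pass over those that are not, and their reading is None.
At some moment in a run one of piece0, piece1, piece2, piece3 may be knocked a few centimetres aside while the robot is not near it.
It also fails if it takes over 208 s, if anything falls off the work surface, if the arm or the gripper's body presses on something with over 40 N, if the wrist force passes 120 N, or if a joint passes its speed limit or range.

ROBOT

A 7-joint arm with a two-finger parallel gripper is mounted at the origin on the work surface. World frame = base frame: x ahead of the robot, y to its left, z up, the work surface at z = 0. Lengths are in m, angles in rad, forces in N, time in s.
With the tool pointing down it reaches from about 0.375 to 0.925 m from the base axis. Payload 3.1 kg.
Tool frame: the origin (TCP) lies between the finger pads; the fingertips stand 19 mm ahead of it and the grasp point (between the pads) is the TCP; z points along the fingers, y is the direction in which the jaws open and shut (so a half turn about z gives the same grasp; the last joint's range is limited). The gripper opens to 85 mm and grips with 20 to 120 N. Pads are 22 mm wide; open, the fingers measure 114 mm over their backs; the gripper's body (76 mm by 85 mm) begins 54 mm behind the grasp point. The pads swing forward as they close: fully open they stand 13 mm farther back than shut.
Start: joints at [-1.231, 0.383, 0.044, 1.598, -0.018, 1.161, -0.05], TCP at [0.276, 0.589, 0.222] pointing down, gripper open.
Joint ranges: [-2.61, 2.61], [-0.41, 2.15], [-1.48, 1.57], [0, 2.5], [-1.57, 4.71], [0.05, 1.97], [-2.85, 2.85]. Speed limits (rad/s): [2.79, 2.79, 3.14, 3.14, 3.14, 3.14, 3.14].

INTERFACE

Orientations are given as a unit quaternion [x, y, z, w].
In Python, from bench import move_ptp, movel, move_j, move_gripper, pause, inverse_kinematics, read_camera, camera_params, MotionError, sign_off, look_for, tip_of, read_time_s, read_qpos, read_joint_vel, read_effort, read_eef_pos, read_tcp_rot, read_ft_force, read_ft_torque, read_finger_gap gives the robot as it stands. Calls block until the motion is done:
- move_ptp(position, orientation): joint-space move of the TCP to a pose.
- movel(position, orientation=None, speed=0.15): straight line of the TCP; orientation=None keeps the orientation; speed is the mean speed in m/s.
- move_j(angles): joint-space move.
- move_gripper(opening, effort=None): finger opening in m; effort is the grip in N (None keeps the last); returns when the fingers have stopped.
- pause(seconds).
- inverse_kinematics(position, orientation): joint angles nearest the present ones, or None.
- read_camera(name): name is "scene" or "top" or "wrist"; returns the picture (400x640x3 uint8, red, green, blue); there is no depth.
- camera_params(name): a dict with "K" (3x3 intrinsics, pixels), "camera_from_world" (4x4, takes a point from world to camera coordinates). Camera axes: x right, y down, z forward; pixel columns grow to the right and rows downward; lengths in m; the calibration is good to about 2 mm. A picture is of the moment at which its call begins: read the wrist's pose just before it. camera_params takes no time and is no camera call; for the wrist camera it gives the pose at the moment of the call.
A pose or a line that the arm cannot do raises MotionError and nothing moves.
- sign_off(): hands the job in, once; it reports no verdict.
Trained networks look in the newest picture that a camera, given by its name, has taken for a name from the list of things; names that differ only in an ending like _2 or _b are one class to them, and where a whole thing is asked for, a point or a joint stands for the part that bears it (a point fixed in the world has none). Each returns a list of dicts, best first, with "confidence" (0 to 1); they miss things now and then, are a little off and sometimes report something else, mostly with a low value. They report only what shows in the picture. A call takes as long as a camera call.
- look_for(camera, name): "at" ([column, row] in pixels, amid what is visible of it).
- tip_of(camera, name): "at" ([column, row] in pixels: a listed point, or the origin of a listed thing).
Readings, each from a call of its own:
- read_time_s(): time.
- read_qpos(): joint angles.
- read_joint_vel(): joint speeds.
- read_effort(): joint torques, N m.
- read_eef_pos(): TCP position.
- read_tcp_rot(): TCP orientation.
- read_ft_force(): force on the tool from outside, world axes, zero at the start.
- read_ft_torque(): the same for the moment, N m.
- read_finger_gap(): finger opening in m.
Only numpy, scipy, OpenCV 4.12 (cv2) and the standard library are available. Lean on these libraries where they do the work, as an engineer would, in place of code of your own. Each camera call takes 0.05 s, during which the arm holds its last target. There are 200 camera calls.

## Working session

There is one attempt and no reset: what is moved stays moved. The work goes in short steps, each a Python script; the robot and the scene stay as the last script left them, time stands still between calls to the robot, and variables do not carry over. Pictures are saved under pics/ and viewed, about 12 in all and at most 16, crops included, and the job is handed in when it is done.

```bash
ls; mkdir -p pics; cat > h.py <<'E'
import numpy as np, cv2
from bench import *
def save(cam,fn):
    im=read_camera(cam); cv2.imwrite('pics/'+fn,im[:,:,::-1]); return im
def ray(P,px):
    K=np.array(P['K']);T=np.array(P['camera_from_world']);R=T[:3,:3];t=T[:3,3]
    d=R.T@np.linalg.solve(K,[px[0],px[1],1]); return -R.T@t,d/np.linalg.norm(d)
def onz(P,px,z):
    c,d=ray(P,px); return c+d*(z-c[2])/d[2]
def tri(obs):
    A=np.zeros((3,3));b=np.zeros(3)
    for P,px in obs:
        c,d=ray(P,px);M=np.eye(3)-np.outer(d,d);A+=M;b+=M@c
    return np.linalg.solve(A,b)
def proj(P,X):
    T=np.array(P['camera_from_world']);c=T[:3,:3]@np.array(X)+T[:3,3];u=np.array(P['K'])@c;return u[:2]/u[2]
E
python3 - <<'E'
from h import *
a=save('top','top1.png');b=save('scene','scene1.png')
np.set_printoptions(precision=3,suppress=True)
for n in ['holder','knob0_grip','knob1_grip','knob2_grip','knob3_grip','piece0_mid','carriage_grip','pointer','mug','dot_roll','mouse']:
  for c,z in(('top',0),('scene',0)):
    P=camera_params(c)
    z={'k':.044,'p':.02,'c':.052}.get(n[0],0)
    if n=='pointer': z=0
    if n[:2]=='ca': z=.052
    print(n,c,[(round(d['confidence'],2),np.round(d['at'],1).tolist(),np.round(onz(P,d['at'],z),3).tolist()) for d in tip_of(c,n)][:6])
print(read_time_s(),read_tcp_rot())
E
```

```text
pics
holder top [(0.78, [330.2, 209.1], [0.569, 0.013, 0.0])]
holder scene [(0.68, [320.5, 207.9], [0.569, 0.014, 0.0])]
knob0_grip top [(0.65, [357.1, 241.4], [0.477, -0.057, 0.044]), (0.28, [237.7, 213.7], [0.558, 0.262, 0.044])]
knob0_grip scene [(0.52, [296.8, 171.3], [0.483, -0.053, 0.044])]
knob1_grip top [(0.62, [363.9, 177.7], [0.649, -0.08, 0.044]), (0.55, [297.2, 240.5], [0.483, 0.103, 0.044])]
knob1_grip scene [(0.5, [360.4, 176.0], [0.491, 0.112, 0.044]), (0.22, [453.2, 201.9], [0.571, 0.335, 0.044])]
knob2_grip top [(0.63, [301.9, 177.7], [0.652, 0.089, 0.044])]
knob2_grip scene [(0.8, [354.0, 226.0], [0.665, 0.095, 0.044])]
knob3_grip top [(0.66, [365.1, 177.7], [0.649, -0.083, 0.044])]
knob3_grip scene [(0.57, [281.9, 213.7], [0.637, -0.073, 0.044]), (0.31, [358.3, 173.3], [0.48, 0.107, 0.044])]
piece0_mid top []
piece0_mid scene []
carriage_grip top [(0.56, [297.3, 239.5], [0.485, 0.102, 0.052]), (0.51, [456.2, 243.7], [0.466, -0.319, 0.052])]
carriage_grip scene [(0.78, [194.4, 162.4], [0.474, -0.321, 0.052]), (0.51, [353.3, 223.4], [0.664, 0.093, 0.052]), (0.41, [208.8, 259.1], [0.784, -0.207, 0.052])]
pointer top [(0.41, [435.9, 217.1], [0.541, -0.282, 0.0])]
pointer scene [(0.55, [207.5, 195.2], [0.541, -0.279, 0.0]), (0.27, [356.0, 225.8], [0.624, 0.103, 0.0])]
mug top [(0.6, [410.5, 146.4], [0.744, -0.219, 0.0])]
mug scene [(0.68, [208.9, 256.8], [0.738, -0.227, 0.0])]
dot_roll top [(0.92, [325.0, 133.0], [0.788, 0.023, 0.0])]
dot_roll scene [(0.9, [316.2, 279.3], [0.784, 0.017, 0.0])]
mouse top [(0.71, [259.6, 156.5], [0.723, 0.21, 0.0])]
mouse scene [(0.8, [409.0, 259.8], [0.719, 0.221, 0.0])]
1.2 [ 0.217  0.976 -0.    -0.   ]
```

View pics/top1.png

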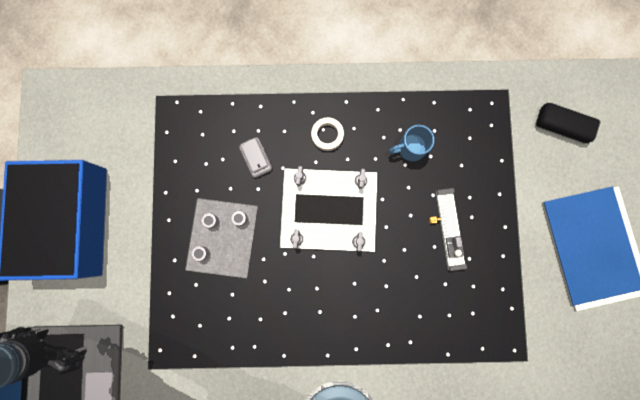

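View pics/scene1.png

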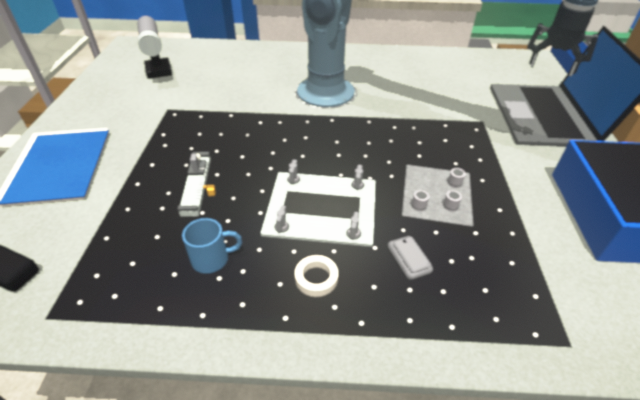

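The top view shows the holder centred at about (330,209), its pad long along world y. Three pieces stand on the mat at (209,220), (239,218) and (199,254). The carriage is at the near end of the rail, about (455,243), with the brass pointer at (434,219) on the +y side. Next I take closer wrist views.

```bash
cat >> h.py <<'E'
np.set_printoptions(precision=4,suppress=True)
def Q(deg): a=np.radians(deg)/2; return [float(np.cos(a)),float(np.sin(a)),0.,0.]
E
python3 - <<'E'
from h import *
import pickle
out={}
for k,p in {'m1':(.50,.31),'m2':(.56,.31),'h1':(.50,0.01),'h2':(.57,.01),'r1':(.48,-.28),'r2':(.55,-.28)}.items():
    try: move_ptp([p[0],p[1],.33],Q(90))
    except MotionError as e: print(k,e); continue
    P=camera_params('wrist'); save('wrist',f'w_{k}.png'); out[k]=P
    print(k,read_time_s(),read_qpos()[6],'cam',ray(P,(320,200)))
    for n in {'m':['piece0_mid'],'h':['holder','knob0_grip','knob1_grip','knob2_grip','knob3_grip'],'r':['carriage_grip','pointer']}[k[0]]:
        z={'k':.044,'p':.02,'c':.052}[n[0]] if n not in('pointer',) else 0
        if n=='holder': z=0
        print(n,[(round(d['confidence'],2),np.round(d['at'],1).tolist(),np.round(onz(P,d['at'],z),4).tolist()) for d in tip_of('wrist',n)][:5])
pickle.dump(out,open('P.pkl','wb'))
print(read_ft_force())
ims=[cv2.resize(cv2.imread(f'pics/w_{k}.png'),(400,250)) for k in ('m2','h2','h1','r2')]
cv2.imwrite('pics/mont.png',np.vstack([np.hstack(ims[:2]),np.hstack(ims[2:])]))
E
```

```text
m1 2.6417 -0.557932558576286 cam (array([0.4987, 0.396 , 0.4807]), array([ 0.0053, -0.3245, -0.9459]))
piece0_mid [(0.47, [313.0, 292.1], [0.4916, 0.0902, 0.02])]
m2 3.0917 -0.4694732659240427 cam (array([0.5611, 0.3943, 0.4802]), array([ 0.0044, -0.3263, -0.9453]))
piece0_mid []
h1 4.3583 -0.09985386825110533 cam (array([0.5005, 0.096 , 0.4818]), array([ 0.0073, -0.3241, -0.946 ]))Traceback (most recent call last):
  File "<stdin>", line 10, in <module>
KeyError: 'h'
```

```bash
python3 - <<'E'
from h import *
import pickle
out={}
for k,p in {'h1':(.54,-.06),'h2':(.60,-.06),'r1':(.50,-.36),'r2':(.56,-.36),'m1':(.50,.20),'m2':(.55,.20)}.items():
    try: move_ptp([p[0],p[1],.33],Q(90))
    except MotionError as e: print(k,e); continue
    P=camera_params('wrist'); save('wrist',f'w_{k}.png'); out[k]=P
    print(k,read_time_s())
    for n in {'m':['piece0_mid','piece1_mid'],'h':['holder','knob0_grip','knob1_grip','knob2_grip','knob3_grip'],'r':['carriage_grip','pointer']}[k[0]]:
        z=0 if n in('holder','pointer') else {'k':.044,'p':.02,'c':.052}[n[0]]
        print(n,[(round(d['confidence'],2),np.round(d['at'],1).tolist(),np.round(onz(P,d['at'],z),4).tolist()) for d in tip_of('wrist',n)][:5])
    if k[0]=='m': print([(round(d['confidence'],2),np.round(d['at'],1).tolist()) for d in look_for('wrist','piece0_mid')])
pickle.dump(out,open('P.pkl','wb'))
print(read_ft_force())
ims=[cv2.resize(cv2.imread(f'pics/w_{k}.png'),(400,250)) for k in ('m1','h1','h2','r1')]
cv2.imwrite('pics/mont.png',np.vstack([np.hstack(ims[:2]),np.hstack(ims[2:])]))
E
```

```text
h1 4.825
holder [(0.97, [336.0, 85.0], [0.5643, 0.016, 0.0])]
knob0_grip [(0.58, [268.3, 151.9], [0.4788, -0.063, 0.044])]
knob1_grip []
knob2_grip [(0.93, [424.2, 9.3], [0.6584, 0.0963, 0.044])]
knob3_grip [(0.85, [401.9, 159.9], [0.6469, -0.0731, 0.044])]
h2 5.475
holder [(0.96, [291.8, 85.8], [0.5662, 0.016, 0.0])]
knob0_grip [(0.6, [222.7, 154.3], [0.4809, -0.0652, 0.044])]
knob1_grip []
knob2_grip [(0.8, [369.2, 13.1], [0.6568, 0.0937, 0.044])]
knob3_grip [(0.97, [356.2, 159.4], [0.6486, -0.0712, 0.044])]
r1 6.975
carriage_grip [(0.79, [296.3, 121.7], [0.476, -0.3223, 0.052])]
pointer []
r2 7.475
carriage_grip [(0.8, [245.9, 120.1], [0.4765, -0.3204, 0.052])]
pointer [(0.65, [296.0, 85.1], [0.5336, -0.2812, 0.0])]
m1 9.65
piece0_mid [(0.65, [416.6, 327.9], [0.6565, -0.0907, 0.02])]
piece1_mid [(0.64, [356.5, 97.6], [0.5498, 0.2597, 0.02])]
[]
m2 10.1667
piece0_mid []
piece1_mid [(0.85, [313.8, 97.7], [0.5462, 0.2598, 0.02]), (0.64, [471.6, 261.2], [0.7771, 0.0281, 0.02]), (0.2, [275.0, 217.8], [0.4907, 0.0974, 0.02])]
[(0.5, [380.9, 327.1])]
[-0.3753 -0.2103 -0.4245]
```

View pics/mont.png

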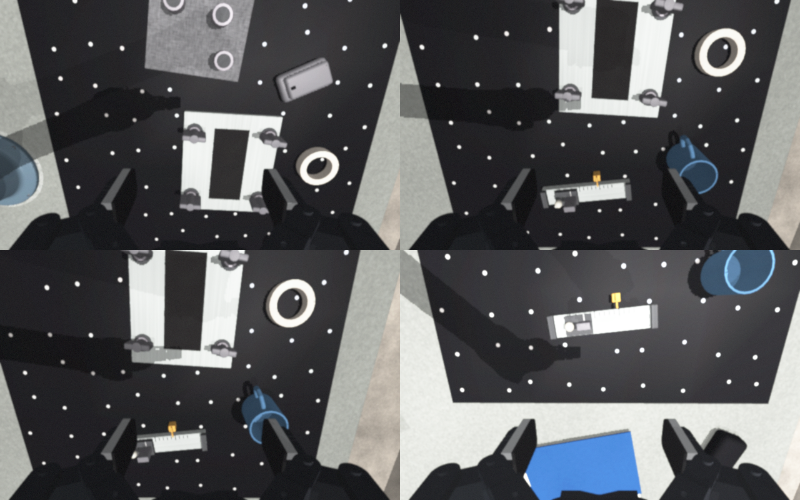

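```bash
python3 - <<'E'
from h import *
import pickle
P=pickle.load(open('P.pkl','rb'))
for n,o in {'k0':[('h1',(268.3,151.9)),('h2',(222.7,154.3))],'k2':[('h1',(424.2,9.3)),('h2',(369.2,13.1))],'k3':[('h1',(401.9,159.9)),('h2',(356.2,159.4))],'car':[('r1',(296.3,121.7)),('r2',(245.9,120.1))]}.items():
    print(n,tri([(P[a],b) for a,b in o]))
k={'k0':(.480,-.064),'k1':(.487,.1055),'k2':(.6576,.095),'k3':(.6478,-.0722)}
L=np.array([(-.085,-.085),(-.085,.085),(.085,.085),(.085,-.085)])
W=np.array(list(k.values()));c=W.mean(0);H=L.T@(W-c);yaw=np.arctan2(H[0,1]-H[1,0],H[0,0]+H[1,1])
R=np.array([[np.cos(yaw),-np.sin(yaw)],[np.sin(yaw),np.cos(yaw)]])
print('holder',c,np.degrees(yaw));fit=c+L@R.T;print(fit,W-fit)
np.savez('holder.npz',c=c,yaw=yaw,fit=fit)
b=np.degrees(yaw)
for i in (0,2,1,3):
    move_gripper(.05,20) if i==0 else None
    x,y=fit[i]; move_ptp([x,y,.20],Q(180+b-4))
    for dy in (0,):
        Pw=camera_params('wrist'); im=save('wrist',f'k{i}.png')
        for d in tip_of('wrist',f'knob{i}_grip')[:2]: print(i,round(d['confidence'],2),d['at'],onz(Pw,d['at'],.044))
    print(read_time_s(),read_qpos()[6], 'expect px',proj(Pw,[x,y,.044]))
cv2.imwrite('pics/mont2.png',np.vstack([np.hstack([cv2.resize(cv2.imread(f'pics/k{i}.png'),(400,250)) for i in r]) for r in((0,1),(2,3))]))
E
```

```text
k0 [ 0.4766 -0.0673  0.0282]
k2 [0.6552 0.093  0.0559]
k3 [ 0.6501 -0.0751  0.0307]
car [ 0.4758 -0.3217  0.0486]
holder [0.5681 0.0161] -3.010114793982834
[[ 0.4788 -0.0643]
 [ 0.4877  0.1054]
 [ 0.6574  0.0965]
 [ 0.6485 -0.0733]] [[ 0.0012  0.0003]
 [-0.0007  0.0001]
 [ 0.0002 -0.0015]
 [-0.0007  0.0011]]
0 0.9 [317.9, 176.3] [ 0.4794 -0.0642  0.044 ]
12.4917 1.5878929396455885 expect px [317.6352 175.581 ]
2 0.91 [320.4, 177.3] [0.6577 0.0955 0.044 ]
13.5417 1.5424808870216073 expect px [321.4356 176.9506]
1 0.7 [322.6, 177.7] [0.491  0.1092 0.044 ]
1 0.25 [245.9, 244.9] [0.5488 0.0276 0.044 ]
14.3583 1.2947248102009288 expect px [317.9833 174.63  ]
3 0.88 [315.4, 178.7] [ 0.65   -0.0748  0.044 ]
15.4083 1.9008967999079045 expect px [316.9298 176.9086]
```

View pics/mont2.png

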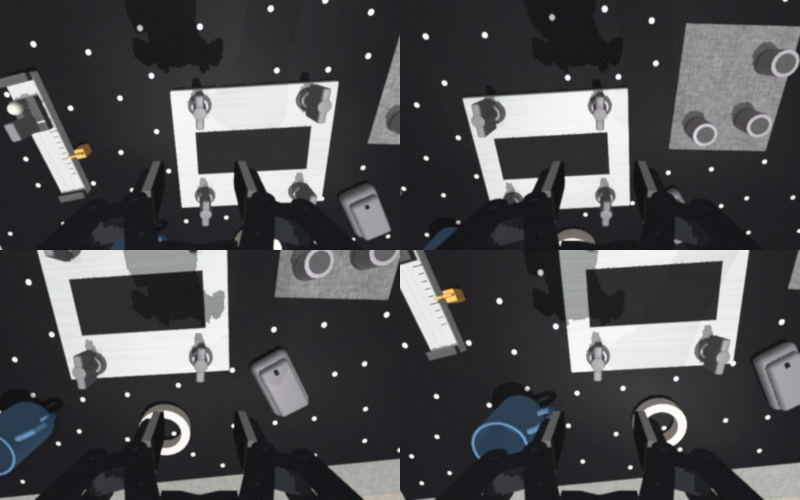

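The four knob bars lie within a few degrees of the holder's x axis, and the wrist fixes agree with the fit to about 1–4 mm. I start pass 1, checking knob0 first.

```bash
cat >> h.py <<'E'
def turn(i,start,end,z=.044):
    """angles: degrees clockwise of the knob"""
    D=np.load('holder.npz');x,y=D['fit'][i]; b=180+np.degrees(float(D['yaw']))
    move_gripper(.045,40); move_ptp([x,y,.115],Q(b-start)); f0=np.array(read_ft_force());movel([x,y,z],speed=.12)
    fd=np.array(read_ft_force())
    move_gripper(0.,40); print('knob',i,'gap',round(read_finger_gap(),4),'dF down',fd-f0,'dF grip',np.array(read_ft_force())-f0)
    n=max(1,int(np.ceil((end-start)/10)))
    for s in np.linspace(start,end,n+1)[1:]:
        move_ptp([x,y,z],Q(b-s)); 
    print('  end',s,'T',np.array(read_ft_torque()),'F',np.array(read_ft_force())-f0,'qpos6',round(read_qpos()[6],3))
    q=read_tcp_rot(); print('  yaw err',round((np.degrees(2*np.arctan2(q[1],q[0]))-(b-s)+180)%360-180,2), 't',read_time_s())
    move_gripper(.045); movel([x,y,.115],speed=.2)
E
python3 - <<'E'
from h import *
turn(0,4,41)
save('wrist','k0b.png')
E
```

```text
knob 0 gap 0.0104 dF down [ 0.5061  0.4892 -0.5773] dF grip [-0.5799  2.2838  5.0479]
  end 41.0 T [ 0.5031  0.3158 -0.0591] F [-0.7848  2.1705  7.5093] qpos6 1.5
  yaw err -0.01 t 18.5583
```

View pics/k0b.png

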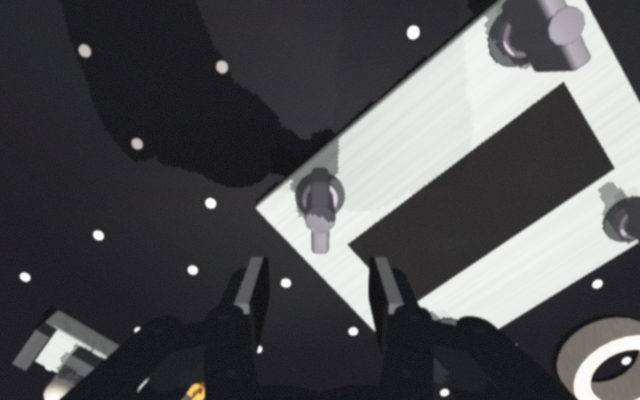

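Knob0's bar is at (320,215), turned about 40° relative to the plate and in line with the jaws. I continue with the rest of pass 1.

```bash
python3 - <<'E'
from h import *
for i in (2,1,3): turn(i,4,41); print(read_qpos())
D=np.load('holder.npz');c=D['c']
move_ptp([c[0]-.0,c[1]-.05,.36],Q(90)); save('wrist','half.png'); print(read_time_s())
E
```

```text
knob 2 gap 0.0105 dF down [ 1.6596 -0.7545  1.1591] dF grip [ 0.2289 -0.8469  4.4785]
  end 41.0 T [-0.0548  0.095  -0.0875] F [1.1434 1.1527 5.5661] qpos6 1.16
  yaw err 0.04 t 22.8833
[-0.9103  0.7553  1.017   1.6798 -0.7065  1.1174  1.1162]
knob 1 gap 0.0108 dF down [ 0.7671  0.0403 -0.9074] dF grip [-0.3302  1.1308  4.9421]
  end 41.0 T [ 0.6214  0.1068 -0.0702] F [0.0811 2.6909 5.4715] qpos6 1.16
  yaw err 0.03 t 26.925
[-1.3132  0.525   1.2447  2.0884 -0.6156  0.9672  1.0697]
knob 3 gap 0.0102 dF down [ 1.2087 -1.0362 -0.154 ] dF grip [ 0.4931 -2.4826  3.207 ]
  end 41.0 T [-0.155   0.2404 -0.0968] F [-0.2684 -1.6877  5.0404] qpos6 1.402
  yaw err -0.02 t 31.2
[-0.6512  0.7156  0.9892  1.7106 -0.6674  1.0899  1.3548]
33.2
```

View pics/half.png

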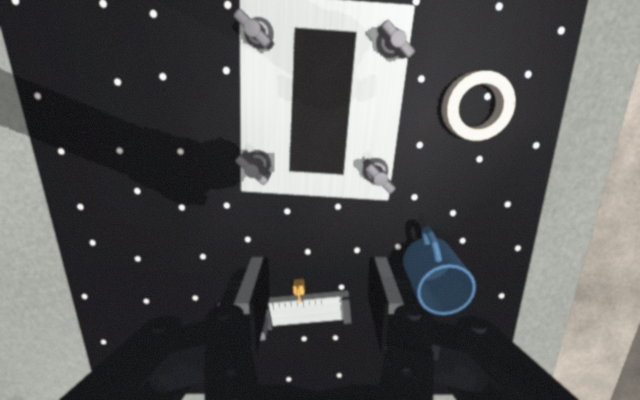

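Pass 1 is confirmed: all four bars, near (255,30), (395,40), (255,165) and (378,173), are about 40° round. Pass 2 runs to the stops.

```bash
python3 - <<'E'
from h import *
print(read_qpos())
for i in (0,2,1,3): turn(i,41,84); print(read_qpos())
D=np.load('holder.npz');c=D['c']
move_ptp([c[0]-.0,c[1]-.05,.36],Q(90)); save('wrist','full.png'); print(read_time_s())
E
```

```text
[-1.1189  0.474   1.4989  1.6584 -0.4747  1.4627  0.4293]
knob 0 gap 0.0107 dF down [-0.8131 -0.9102 -0.6779] dF grip [-1.6005  0.2658  5.4282]
  end 84.0 T [0.2232 0.2935 0.6962] F [-2.4964  0.9482  8.812 ] qpos6 0.778
  yaw err 0.22 t 36.8333
[-1.0211  0.5228  1.3001  2.1246 -0.6258  0.9655  0.6825]
knob 2 gap 0.0103 dF down [ 0.217   0.1539 -0.5191] dF grip [1.2368 0.8326 3.7585]
  end 84.0 T [ 0.1852 -0.4866  0.7741] F [2.6673 2.3471 3.8474] qpos6 0.43
  yaw err 0.42 t 41.3333
[-0.9232  0.7712  1.0424  1.6804 -0.7296  1.1284  0.3816]
knob 1 gap 0.0104 dF down [ 0.5956 -0.4305 -0.3512] dF grip [1.0065 0.9681 2.1486]
  end 84.0 T [ 0.7535 -0.617   0.6913] F [2.7769 3.3598 4.464 ] qpos6 0.443
  yaw err 0.49 t 45.5917
[-1.3293  0.5556  1.2764  2.0889 -0.6518  0.9844  0.351 ]
knob 3 gap 0.0104 dF down [0.3209 0.6917 0.3307] dF grip [-1.2116  1.0327  5.3773]
  end 84.0 T [-0.1293  0.4245  0.7306] F [-1.86   -0.9534  6.0363] qpos6 0.672
  yaw err 0.21 t 50.0833
[-0.6675  0.7339  1.0197  1.7112 -0.6948  1.1022  0.6235]
52.0833
```

View pics/full.png

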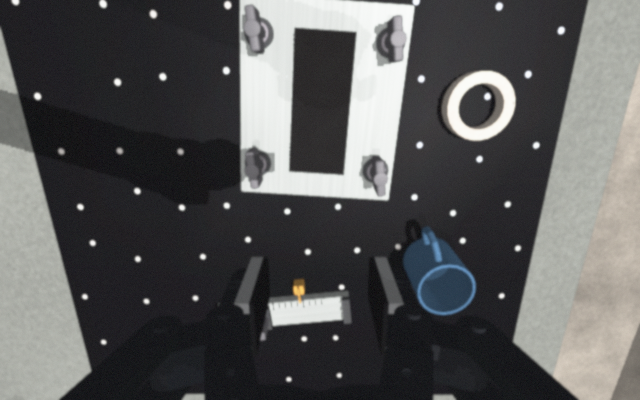

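All stops were felt: the moment about z reversed to +0.7 N m at each knob, and the bars now lie along the holder's y. Next come the pieces.

```bash
python3 - <<'E'
from h import *
import pickle
out={}
move_gripper(.085)
for k,p in {'p1':(.48,.22),'p2':(.54,.24)}.items():
    move_ptp([p[0],p[1],.33],Q(90)); P=camera_params('wrist'); im=save('wrist',k+'.png'); out[k]=P
    for n in range(4):
        print(k,n,[(round(d['confidence'],2),np.round(d['at'],1).tolist(),onz(P,d['at'],.02)[:2].round(4).tolist()) for d in tip_of('wrist',f'piece{n}_mid')])
    g=cv2.medianBlur(cv2.cvtColor(im,cv2.COLOR_RGB2GRAY),3)[:240]
    c=cv2.HoughCircles(g,cv2.HOUGH_GRADIENT,1.5,25,param1=120,param2=28,minRadius=11,maxRadius=24)
    for q in (c[0] if c is not None else []): print('  hough',q,onz(P,q[:2],.04)[:2])
pickle.dump(out,open('P2.pkl','wb')); print(read_time_s(),read_qpos())
cv2.imwrite('pics/pp.png',np.vstack([cv2.imread('pics/p1.png')[:260],cv2.imread('pics/p2.png')[:260]]))
E
```

```text
p1 0 []
p1 1 [(0.67, [370.6, 112.1], [0.5485, 0.2619])]
p1 2 [(0.75, [295.1, 21.0], [0.4546, 0.3666])]
p1 3 [(0.82, [369.6, 44.7], [0.5436, 0.3409]), (0.23, [294.2, 20.3], [0.4535, 0.3674])]
  hough [372.75  41.25  16.4 ] [0.5443 0.3428]
  hough [372.75 113.25  15.8 ] [0.5483 0.2623]
  hough [324.75 222.75  12.5 ] [0.4903 0.1177]
  hough [293.25  23.25  19.85] [0.4536 0.3615]
  hough [441.75 230.25  13.1 ] [0.6501 0.1063]
p2 0 []
p2 1 [(0.71, [327.2, 126.9], [0.5525, 0.2632])]
p2 2 [(0.59, [247.0, 42.0], [0.4558, 0.3638])]
p2 3 [(0.7, [320.3, 63.5], [0.5436, 0.3396])]
  hough [324.75 129.75  14.6 ] [0.549  0.2623]
  hough [245.25  36.75  17.9 ] [0.4579 0.3675]
  hough [321.75  60.75  12.05] [0.5452 0.3419]
54.5917 [-1.4089  0.3513  1.1688  1.6494 -0.3305  1.3615 -0.192 ]
```

View pics/pp.png

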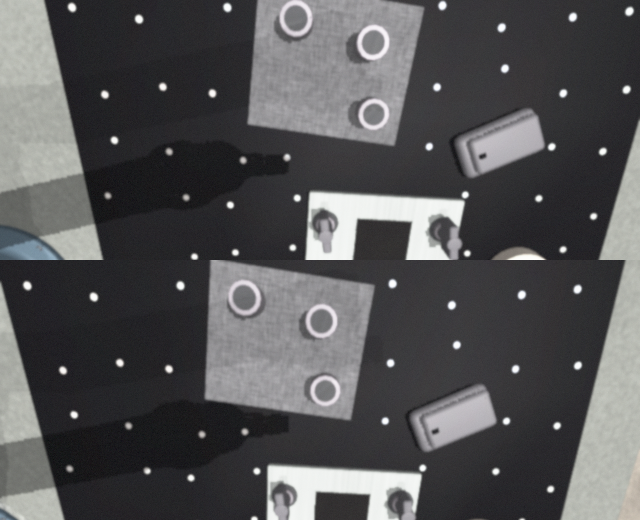

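```bash
cat >> h.py <<'E'
def see(x,y,z=.04,rad=.06):
    P=camera_params('wrist'); im=read_camera('wrist'); res=[]
    g=cv2.medianBlur(cv2.cvtColor(im,cv2.COLOR_RGB2GRAY),3)
    c=cv2.HoughCircles(g,cv2.HOUGH_GRADIENT,1.5,25,param1=120,param2=28,minRadius=16,maxRadius=32)
    for q in (c[0] if c is not None else []):
        w=onz(P,q[:2],z)[:2]
        if np.hypot(*(w-[x,y]))<rad: res.append(('H',w.round(4),float(q[2])))
    for n in range(4):
        for d in tip_of('wrist',f'piece{n}_mid'):
            w=onz(P,d['at'],z-.02)[:2]
            if np.hypot(*(w-[x,y]))<rad: res.append((n,w.round(4),round(d['confidence'],2)))
    return res,im
def pick_place(x,y,slot,A=87):
    D=np.load('holder.npz');c=D['c'];yw=float(D['yaw'])
    move_gripper(.07,40); move_ptp([x,y,.2],Q(A)); r,im=see(x,y); print(r)
    near=[w for n,w,_ in r if np.hypot(*(w-[x,y]))<.012]
    if not near: cv2.imwrite('pics/lost.png',im[:,:,::-1]); print('LOST'); return False
    x,y=np.median(near,axis=0); print('grasp',x,y)
    movel([x,y,.027],Q(A),speed=.15); move_gripper(0.,40); g=read_finger_gap(); print('gap',g)
    movel([x,y,.15],speed=.2)
    if read_finger_gap()<.03: print('DROPPED'); return False
    t=c+np.array([-np.sin(yw),np.cos(yw)])*slot
    move_ptp([t[0],t[1],.12],Q(90+np.degrees(yw))); f0=np.array(read_ft_force())
    movel([t[0],t[1],.0405],speed=.1); print('F',np.array(read_ft_force())-f0,'gap',read_finger_gap())
    move_gripper(.06); movel([t[0],t[1],.15],speed=.2); print('placed',t,read_time_s()); return True
E
python3 - <<'E'
from h import *
pick_place(.549,.2625,-.058)
move_ptp([.568,.016-.058,.25],Q(87)); print(see(.571,-.042,.052,.1)[0]); save('wrist','pl1.png'); print(read_qpos())
E
```

```text
[('H', array([0.5482, 0.2615]), 20.350000381469727), (1, array([0.5478, 0.2646]), 0.57)]
grasp 0.548 0.26305
gap 0.03445963003776246
F [-5.1683  0.9991  7.1097] gap 0.03398276804035412
placed [ 0.5651 -0.0418] 61.4167
[('H', array([ 0.5639, -0.0441]), 18.549999237060547), ('H', array([ 0.4845, -0.0543]), 20.799999237060547), ('H', array([ 0.6417, -0.0607]), 16.450000762939453), (1, array([ 0.5632, -0.0429]), 0.61)]
[-0.9341  0.3831  1.1625  1.8046 -0.3749  1.206   0.2884]
```

View pics/pl1.png

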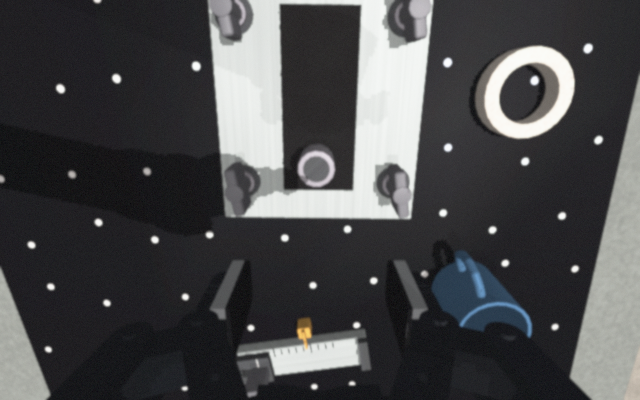

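The first piece stands at (317,168), well inside the pad.

```bash
python3 - <<'E'
from h import *
if pick_place(.5445,.342,0.): 
    pick_place(.456,.365,.058)
move_ptp([.55,-.02,.33],Q(87)); save('wrist','pl2.png'); print(see(.568,.016,.052,.13)[0]); save('top','top2.png'); print(read_time_s(),read_qpos())
E
```

```text
[('H', array([0.5444, 0.3415]), 21.100000381469727), (3, array([0.5448, 0.3394]), 0.75)]
grasp 0.5446 0.34045000000000003
gap 0.03456144764708848
F [-3.9617  0.954   6.766 ] gap 0.034326353338405474
placed [0.5681 0.0161] 69.9083
[('H', array([0.4505, 0.3712]), 21.100000381469727), (2, array([0.4534, 0.3676]), 0.91)]
grasp 0.45195 0.36939999999999995
gap 0.034537660995312934
F [-4.6035 -0.4288  5.2545] gap 0.0346371691438954
placed [0.5711 0.074 ] 77.5333
[('H', array([0.5722, 0.0719]), 16.450000762939453), ('H', array([0.4894, 0.1011]), 21.100000381469727), ('H', array([0.5668, 0.0166]), 16.600000381469727), ('H', array([0.6516, 0.0932]), 22.450000762939453), ('H', array([ 0.5649, -0.0382]), 16.75), ('H', array([ 0.4889, -0.052 ]), 22.75), (1, array([ 0.5636, -0.0438]), 0.75), (2, array([0.5715, 0.0707]), 0.66), (3, array([0.5645, 0.0173]), 0.61)]
78.7167 [-1.1335  0.2547  1.2923  1.7441 -0.2506  1.3348  0.1589]
```

View pics/pl2.png

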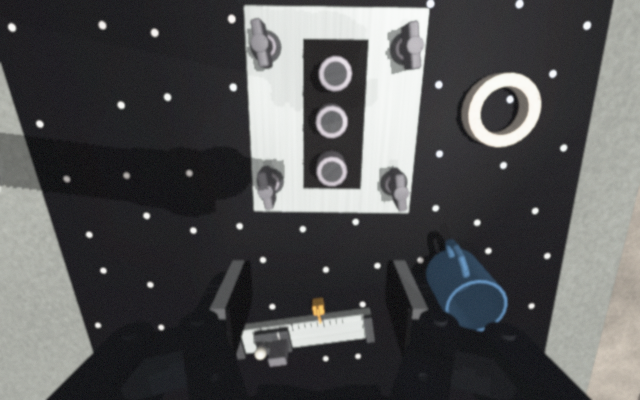

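View pics/top2.png

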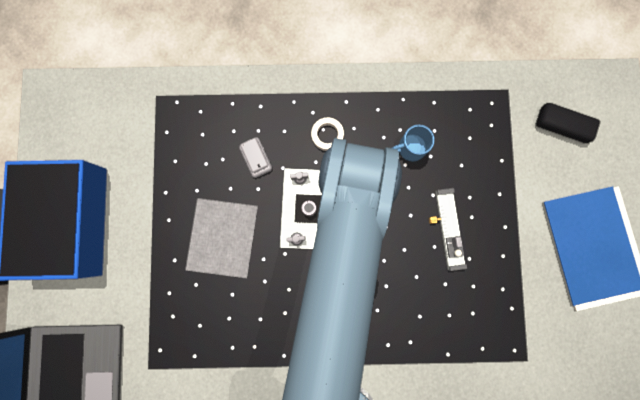

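The mat is empty and all three pieces stand on the pad, at about (335,72), (331,122) and (331,171) in the wrist view. Now the rail.

```bash
python3 - <<'E'
from h import *
P=camera_params('top'); a=onz(P,(456,268),.015);b=onz(P,(446,190),.015); d=b-a; yaw=np.degrees(np.arctan2(d[1],d[0])); print(a,b,yaw)
import pickle; out={}
for k,p in {'c1':(.535,-.36),'c2':(.50,-.36)}.items():
    move_ptp([p[0],p[1],.22],Q(90+yaw)); P=camera_params('wrist'); out[k]=P; save('wrist',k+'.png'); print('cam',ray(P,(320,200))[0])
    for n,z in(('carriage_grip',.052),('pointer',0)):
        print(n,[(round(d['confidence'],2),np.round(d['at'],1).tolist(),onz(P,d['at'],z).round(4).tolist()) for d in tip_of('wrist',n)])
pickle.dump(out,open('P3.pkl','wb')); print(read_time_s(),read_qpos())
E
```

```text
[ 0.4002 -0.3258  0.015 ] [ 0.6147 -0.3097  0.015 ] 4.290581128485273
cam [ 0.5304 -0.2751  0.3719]
carriage_grip [(0.88, [251.3, 128.2], [0.4743, -0.3212, 0.052])]
pointer [(0.76, [324.2, 86.6], [0.5374, -0.2816, 0.0])]
cam [ 0.4927 -0.2766  0.3721]
carriage_grip [(0.92, [295.7, 130.4], [0.476, -0.3215, 0.052])]
pointer [(0.57, [365.0, 87.1], [0.5404, -0.2806, 0.0])]
80.625 [-0.236   0.505   1.0526  1.7198 -0.4701  1.1944  1.0186]
```

View pics/c1.png

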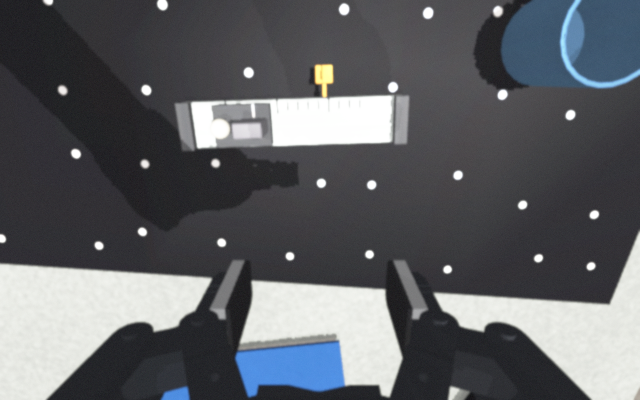

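```bash
python3 - <<'E'
from h import *
import pickle
O=pickle.load(open('P3.pkl','rb'));P=O['c1']
for u,v in (((200,149),(392,143)),((200,102),(392,96))):
    a,b=onz(P,u,.015),onz(P,v,.015);print(a,b,np.degrees(np.arctan2(*(b-a)[1::-1])))
print('fin top',onz(P,(247,130),.07),'tongue',onz(P,(324.5,90),.02),onz(P,(324.5,95),.02))
print('tri carriage',tri([(O['c1'],(251.3,128.2)),(O['c2'],(295.7,130.4))]),'ptr',tri([(O['c1'],(324.2,86.6)),(O['c2'],(365,87.1))]))
E
python3 -c "
import cv2;i=cv2.imread('pics/c2.png')[60:170,200:440];cv2.imwrite('pics/c2z.png',cv2.resize(i,None,fx=3.3,fy=3.3,interpolation=cv2.INTER_CUBIC))"
```

```text
[ 0.4161 -0.3515  0.015 ] [ 0.6102 -0.3302  0.015 ] 6.269090044192736
[ 0.4175 -0.3051  0.015 ] [ 0.6036 -0.2848  0.015 ] 6.207963380056548
fin top [ 0.4739 -0.3204  0.07  ] tongue [ 0.5376 -0.2843  0.02  ] [ 0.538  -0.2889  0.02  ]
tri carriage [ 0.4767 -0.3194  0.0656] ptr [ 0.5369 -0.2807  0.0279]
```

View pics/c2z.png

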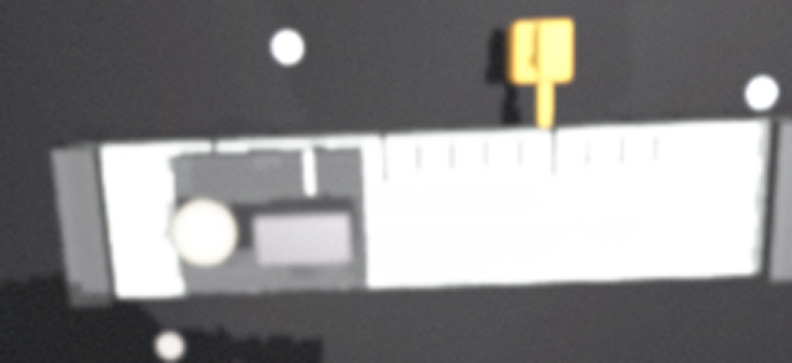

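The rail's yaw is 6.2°. The fin top is at zoom (302,240), its index mark at (309,170) and the tongue at (545,105). The slide is therefore about 66 mm.

```bash
cat >> h.py <<'E'
RY=6.2; U=np.array([np.cos(np.radians(RY)),np.sin(np.radians(RY))])
def slide(x,y,d,z=.056):
    move_gripper(.045,30); move_ptp([x,y,.13],Q(RY)); f0=np.array(read_ft_force()); movel([x,y,z],speed=.06); print('down',np.array(read_ft_force())-f0)
    move_gripper(0.,30); print('gap',read_finger_gap(),np.array(read_ft_force())-f0)
    e=np.array([x,y])+U*d; movel([e[0],e[1],z],speed=.03); print('F',np.array(read_ft_force())-f0, read_eef_pos())
    move_gripper(.045); movel([e[0],e[1],.14],speed=.08); print(read_time_s(),read_qpos())
def lookc(fn,tx,ty):
    # camera level with the pointer along the rail
    T=np.array([tx,ty])-np.array([-U[1],U[0]])*.07
    move_ptp([T[0],T[1],.22],Q(90+RY))
    for _ in range(2):
        P=camera_params('wrist');c=ray(P,(320,200))[0][:2];e=U@(np.array([tx,ty])-c)
        T=T+U*e; move_ptp([T[0],T[1],.22],Q(90+RY))
    P=camera_params('wrist'); im=save('wrist',fn+'.png')
    for n,z in(('carriage_grip',.052),('pointer',0)):
        for d in tip_of('wrist',n): w=onz(P,d['at'],z)[:2]; print(n,round(d['confidence'],2),d['at'],w,'along',U@w)
    z=im[50:160,210:430,::-1]; cv2.imwrite(f'pics/{fn}z.png',cv2.resize(z,None,fx=3.6,fy=3.6,interpolation=cv2.INTER_CUBIC))
    import pickle; pickle.dump(P,open(fn+'.pkl','wb')); print('time',read_time_s())
E
python3 - <<'E'
from h import *
slide(.475,-.3208,.066)
lookc('s1',.5376,-.284)
E
```

```text
down [-0.6572 -0.0499 -0.0818]
gap 0.012729071655395385 [-0.8973  0.3929  1.9751]
F [-2.9479  0.8096  4.5202] [ 0.5401 -0.3137  0.0564]
87.8167 [-0.4023  0.8158  1.2617  1.7711 -0.8348  1.2107 -0.3578]
carriage_grip 0.91 [317.0, 130.0] [ 0.5397 -0.3136] along 0.5026954056426994
pointer 0.87 [315.6, 89.6] [ 0.5346 -0.2808] along 0.5011338258818931
time 89.7
```

View pics/s1z.png

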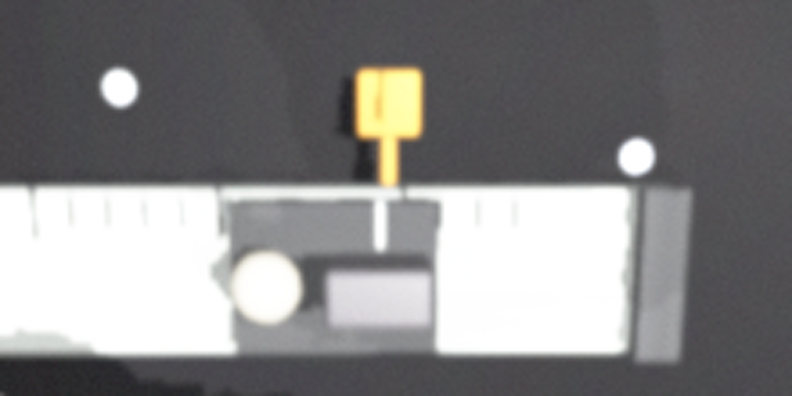

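```bash
python3 - <<'E'
from h import *
import pickle
P=pickle.load(open('s1.pkl','rb'))
f=lambda zx,zy,z:U@onz(P,(210+(zx+.5)/3.6-.5,50+(zy+.5)/3.6-.5),z)[:2]
print('fin L/R/mid',f(327,298,.07),f(431,298,.07),f(379,298,.07),'mark',f(381,225,.03),'tongue',[f(389.5,r,z) for r,z in((150,.02),(180,.02),(180,.028),(180,.01))])
print('rail angle',[np.degrees(np.arctan2(*(onz(P,(210+630/3.6,50+y/3.6),.015)-onz(P,(210+5/3.6,50+y2/3.6),.015))[1::-1])) for y,y2 in((185,187),(354,354))])
E
```

```text
fin L/R/mid 0.4887416554419955 0.5132353288636142 0.5009882706368605 mark 0.5011895448931447 tongue [np.float64(0.5034004129554114), np.float64(0.5034024687601832), np.float64(0.5034107141283608), np.float64(0.5033921620499614)]
rail angle [np.float64(6.4201388944735776), np.float64(6.23995360382606)]
```

The fin is 2.3 mm short of the tongue, and the fin edges and index mark agree on this. I nudge it.

```bash
python3 - <<'E'
from h import *
slide(.5385,-.3138,.0024)
lookc('s2',.5376,-.284)
E
```

```text
down [-0.2194  0.8918  0.4095]
gap 0.012605802607377491 [0.6091 1.4682 2.8364]
F [-1.8466  2.4797  4.976 ] [ 0.5408 -0.3137  0.0564]
94.7667 [-0.3995  0.8085  1.2534  1.7705 -0.8265  1.2055 -0.3641]
carriage_grip 0.74 [319.7, 130.0] [ 0.5421 -0.3134] along 0.5051157120973524
pointer 0.71 [321.7, 89.3] [ 0.5407 -0.2799] along 0.5072654752079968
pointer 0.25 [322.1, 128.4] [ 0.5454 -0.3184] along 0.5078307090863234
time 96.65
```

View pics/s2z.png

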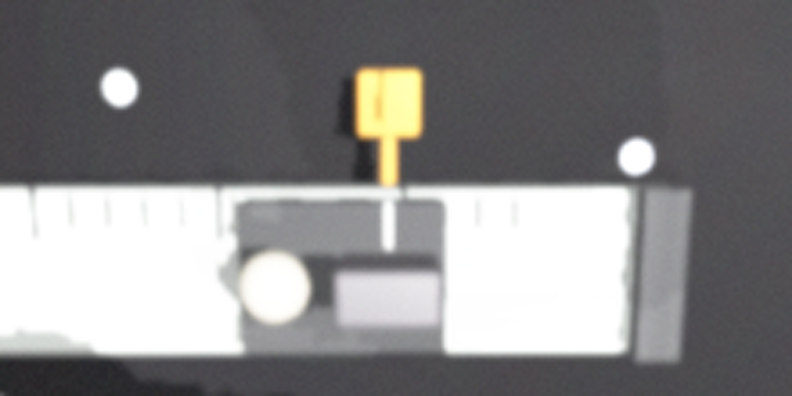

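The index mark (388.5) now meets the tongue (389.5), and the ball is in place. One last check of the pad before handing in.

```bash
python3 - <<'E'
from h import *
move_ptp([.50,.05,.40],Q(90)); save('wrist','fin.png'); print(see(.568,.016,.052,.13)[0]); print(read_time_s())
E
```

```text
[('H', array([0.575 , 0.0712]), 31.150001525878906), ('H', array([ 0.5511, -0.0419]), 17.649999618530273), ('H', array([0.5687, 0.02  ]), 22.75), ('H', array([0.4997, 0.1134]), 19.600000381469727), (1, array([ 0.5607, -0.0455]), 0.69), (2, array([0.5694, 0.0701]), 0.92), (3, array([0.5643, 0.0145]), 0.92)]
98.5833
```

View pics/fin.png

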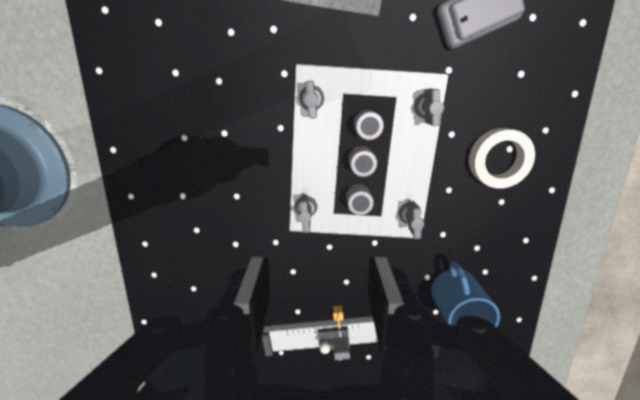

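The three pieces are upright on the pad at (369,125), (362,162) and (359,200). The knobs are tight, the carriage is at the pointer and the gripper is clear of everything.

```bash
python3 -c "
from bench import *
sign_off()"
```

```text
the job is handed in; nothing more can be done
```

The job is done and handed in at about 99 s of the 208 s allowed; the simulator gave no verdict.

- **Knobs:** I tightened them in the order 0, 2, 1, 3, first to about 41° and then again to their stops. At each stop the moment about z reversed to about +0.7 N m, and a picture after each pass confirmed the angles.
- **Pieces:** Three were on the grey mat. All three now stand upright on the dark pad, about 58 mm apart, and the mat was empty in the last top view. I saw no piece knocked aside.
- **Carriage:** I slid it 66 mm. A close look then showed it 2.3 mm short, from both the fin edges and the index mark, so I moved it another 2.4 mm. The index mark then met the tongue to within about 0.3 mm, and the white ball stayed on.
- **Bystanders:** I did not touch the mug, the sticker roll or the mouse.

**Checks that disagreed:**
- The networks' own points after the final nudge put the fin 2 mm short of the pointer. They scatter by several millimetres from view to view, so I relied on the edges seen in the close-up.
- The heights of the knob grip points, from two wrist views close together, came out at 28 to 56 mm against 44 mm in the text. The grasps at 44 mm held well.
- In the last view the circle finder was off by about 1 cm for one piece. The network and the picture agreed that it stands on the pad.

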